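Seat the probe thermometer in the shuttered well of the temperature check point

ROBOT

A 6-joint arm with a two-finger parallel gripper is mounted at the origin on the work surface. World frame = base frame: x ahead of the robot, y to its left, z up, the work surface at z = 0. Lengths are in m, angles in rad, forces in N, time in s.
With the tool pointing down it reaches from about 0.325 to 1 m from the base axis. Payload 5.1 kg.
Tool frame: the origin (TCP) lies at the very end of the fingers, on their centre line; the grasp point (between the pads) lies 19 mm behind it; z points along the fingers, y is the line along which they close (so a half turn about z gives the same grasp; the last joint's range is limited). The gripper opens to 85 mm and grips with 20 to 120 N. Pads are 22 mm wide; open, the fingers measure 114 mm over their backs; the gripper's body (76 mm by 85 mm) begins 54 mm behind the grasp point. The pads swing forward as they close: fully open they stand 13 mm farther back than shut.
Start: joints at [-1.379, 0.124, 1.65, -0, 1.367, -0.083], TCP at [0.176, -0.626, 0.231] pointing down, gripper open.
Joint ranges: [-2.61, 2.61], [-1.02, 2.33], [0.03, 2.71], [-1.35, 4.49], [0.32, 2.68], [-2.91, 2.91]. Speed limits (rad/s): [2.57, 2.57, 3.14, 3.14, 3.14, 3.14].

INTERFACE

Orientations are given as a unit quaternion [w, x, y, z].
In Python, from plant import env gives the robot as it stands. Calls block until the motion is done:
- env.movep(position, orientation): joint-space move of the TCP to a pose.
- env.move_l(position, orientation=None, vel=0.15, max_force=None): straight line of the TCP; orientation=None keeps the orientation; vel is the mean speed in m/s. With max_force (N) it stops when the force on the tool has changed by that much, and returns True; else False.
- env.movej(angles): joint-space move.
- env.let_go() and env.close_gripper(grasp_force=None): open the fingers fully, or close them until they stop; grasp_force is the grip in N (None keeps the last).
- env.sleep(seconds).
- env.ik(position, orientation): joint angles nearest the present ones, or None.
- env.state(): the state.
- env.snapshot(name): name is "side" or "top"; returns a dict with "pixels" (384x512x3 uint8, blue, green, red), "fovy" (degrees; the focal length in pixels is half the picture's height over the tangent of half this angle, whatever the lens; pixels are square), "cx", "cy" (the principal point, pixels), "dist_coeffs" ([k1, k2, p1, p2, k3] as OpenCV has them; the pictures are not rectified), "R" (3x3) and "t" (3): a world point X has camera coordinates R X + t. Camera axes: x right, y down, z forward; pixel columns grow to the right and rows downward; lengths in m; the calibration is good to about 2 mm. A picture is of the moment at which its call begins. There is no depth.
A pose or a line that the arm cannot do raises env.Unreachable and nothing moves.
- env.finish_job(): hands the job in; it is judged then, once.
Trained networks look in the newest picture that a camera, given by its name, has taken for a name from the list of things; names that differ only in an ending like _2 or _b are one class to them, and where a whole thing is asked for, a point or a joint stands for the part that bears it (a point fixed in the world has none). Each returns a list of dicts, best first, with "p" (0 to 1); they miss things now and then, are a little off and sometimes report something else, mostly with a low value. They report only what shows in the picture. A call takes as long as a camera call. They do not tell look-alikes from the thing itself.
- env.recognise(camera, label): "centre" ([column, row] as shares, 0 to 1, of the picture: columns of its width, rows of its height, amid what is visible of it).
- env.masks_of(camera, label): "mask" (384x512 bool, what is visible of it) and "centre" ([column, row] as shares, 0 to 1, of the picture: columns of its width, rows of its height, amid what is visible of it).
The state is a dict: "time_s": time; "q": joint angles; "qd": joint speeds; "joint_torque": joint torques, N m; "tool_pos": TCP position; "ee_rot": TCP orientation; "contact_force": force on the tool from outside, world axes, zero at the start; "moment": the same for the moment, N m; "gripper_width": finger opening in m; "grasp_force": force on a finger pad.
Only numpy, scipy, OpenCV 4.12 (cv2) and the standard library are available. Lean on these libraries where they do the work, as an engineer would, in place of code of your own. Each camera call takes 0.05 s, during which the arm holds its last target. There are 200 camera calls.

TASK

Take the probe thermometer out of the tool rack, put its tip into the slot of the long metal check point's cover and slide it gently along the bottom of the slot, feeling for the hidden well where it drops in. Push it fully home, until its collar sits flat on the cover, and leave it standing there upright. Never press hard, and leave the other things where they are.

Things in the scene. Friction and masses are not known exactly. Their poses are not given: they have to be found in the camera images.
- probe_grip (a point): probe thermometer, centre of its handle: a black square handle 22 x 22 mm, 60 mm tall, upright (z up), sides along this point's x and y, a small grey display on top. Below it a round steel collar, 32 mm across, 5 mm thick, its underside 35 mm below this point, then a thin stem. About 130 g. It starts in a hole of the rack, the collar resting on the rack's top
- stem: stem of the probe, steel, 8 mm in diameter, 36 mm long below the collar. Its last 3 mm taper to a flat tip 5 mm across. Its origin is the tip's centre, 36 mm below the collar's underside and 71 mm below probe_grip; z points up the stem. The stem must never be pressed on anything with 30 N or more
- station: the fixed check point: a grey box 90 x 340 x 60 mm (x, y, z) with an aluminium cover plate 6 mm thick, a slot along its middle. Origin at the centre of its underside. The probe must never be pushed on it with 60 N or more, so let the collar meet the cover slowly (about 10 mm/s)
- slot (a point): centre of the slot, level with the cover's top, 60 mm above the table; x across, y along. 12 mm wide, 110 mm long, 6 mm deep to a rigid aluminium strip. A round 12 mm well in the strip, centre on the slot's centre line, at most 38 mm from the middle, hides under a flush metal shutter that sinks at 0.5 to 1 N; the probe's weight keeps it down. Fully home the tip is 36 mm below the cover's top
- rack: fixed white plastic tool rack, 60 x 150 x 45 mm (x, y, z), origin at the centre of its underside; two upright holes 12 mm wide and 42 mm deep at y = -40 and +40 mm hold the probe and the corer, either way round
- corer_mid (a point): bystander: corer with a round wooden knob 30 mm across, standing in the other hole of the rack, its top 50 mm above the rack; this point is 20 mm above the rack's top
- shaker_mid (a point): bystander: small glass shaker with a steel cap, 34 mm across, 55 mm tall, standing on the +y end of the check point's cover about 145 mm from the slot's middle; its centre
- squeeze_mid (a point): bystander: yellow squeeze bottle with a nozzle, 56 mm across, 185 mm tall; half-way up
- sauce_mid (a point): bystander: amber sauce bottle with a black cap, 60 mm across, 200 mm tall; half-way up
- jar_mid (a point): bystander: glass jar with a steel cap, 70 mm across, 100 mm tall; half-way up
- bowl_mid (a point): bystander: brown board bowl, 140 mm across, 60 mm tall; half-way up
Mind the look-alikes: they are no part of the job. Leave any pink or purple look-alike of the part that bears probe_grip alone.

How it is judged:
By the outcome, as a careful person would: the job done as asked, in the order asked, and still so for the second after the job is handed in, with the robot touching nothing.
It also fails if it takes over 72 s, if anything falls off the work surface, if the arm or the gripper's body presses on something with over 40 N, if the wrist force passes 120 N, or if a joint passes its speed limit or range.

## Working session

There is one attempt and no reset: what is moved stays moved. The work goes in short steps, each a Python script; the robot and the scene stay as the last script left them, time stands still between calls to the robot, and variables do not carry over. Pictures are saved under pics/ and viewed, at most 10 in all, crops included, and the job is handed in when it is done.

```bash
mkdir -p pics; ls; python3 - <<'E'
from plant import env
import cv2,numpy as np
for c in("side","top"):
    s=env.snapshot(c); cv2.imwrite(f"pics/{c}0.png",s["pixels"])
    print(c,s["fovy"],s["cx"],s["cy"],s["dist_coeffs"],np.round(s["R"],4).tolist(),np.round(s["t"],4).tolist())
    for l in("probe_grip","slot","station","rack","corer_mid","shaker_mid","stem"):
        print(l,[(round(d["p"],2),np.round(np.array(d["centre"])*[512,384],1).tolist()) for d in env.recognise(c,l)[:4]])
print(env.state())
E
```

```text
pics
side 43.96471230060125 257.9833558363093 189.61294723416412 [-0.18165398  0.          0.          0.          0.        ] [[-0.9802, -0.1971, 0.0196], [-0.1415, 0.6276, -0.7656], [0.1385, -0.7532, -0.6431]] [0.6422, 0.0559, 1.2424]
probe_grip [(0.84, [251.2, 209.9]), (0.74, [337.5, 212.8]), (0.65, [292.2, 201.8]), (0.45, [256.9, 187.7])]
slot [(0.89, [314.4, 142.2])]
station [(0.7, [214.4, 131.6])]
rack [(0.81, [288.2, 238.3])]
corer_mid [(0.78, [293.4, 223.7])]
shaker_mid [(0.65, [291.6, 150.2])]
stem []
top 42.08980055611397 260.1898674633796 193.8307178199913 [0.02971486 0.         0.         0.         0.        ] [[0.084, -0.9965, 0.0039], [-0.9696, -0.0826, -0.2302], [0.2297, 0.0155, -0.9731]] [0.1032, 0.644, 1.4676]
probe_grip [(0.61, [268.0, 197.1]), (0.56, [253.5, 258.6]), (0.32, [243.6, 230.2])]
slot [(0.68, [366.2, 245.3])]
station [(0.42, [288.3, 154.0])]
rack [(0.71, [242.6, 227.7]), (0.67, [364.7, 242.7])]
corer_mid [(0.61, [365.7, 244.5])]
shaker_mid [(0.71, [322.2, 218.3])]
stem []
{'time_s': 0.8, 'q': array([-1.37861658e+00,  1.23761464e-01,  1.65025746e+00, -2.33677033e-05,
        1.36747014e+00, -8.25942643e-02]), 'qd': array([ 0.00090438,  0.00132871,  0.00054469, -0.00059014, -0.00135222,
       -0.00082328]), 'joint_torque': array([-2.23698371e-03, -4.23548806e+01, -3.65734291e+01, -2.78701855e-04,
        3.30960429e-04, -1.00126900e-05]), 'tool_pos': array([ 0.17633639, -0.62563892,  0.23137235]), 'ee_rot': array([ 5.23399803e-05,  9.90576917e-01,  1.36957546e-01, -8.58976550e-06]), 'contact_force': array([-0.49104101,  0.21303645, -0.1160577 ]), 'moment': array([-0.02038995,  0.02038071, -0.01603716]), 'grasp_force': 0.0, 'gripper_width': 0.0856379033925399}
```

View pics/side0.png

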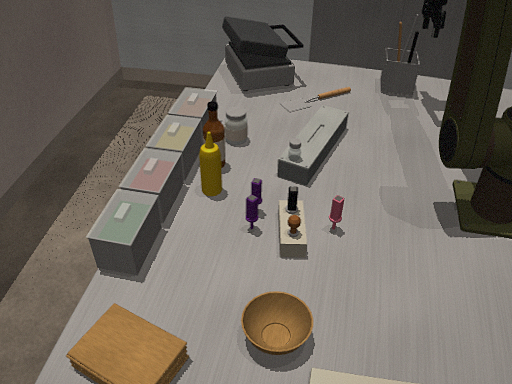

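View pics/top0.png

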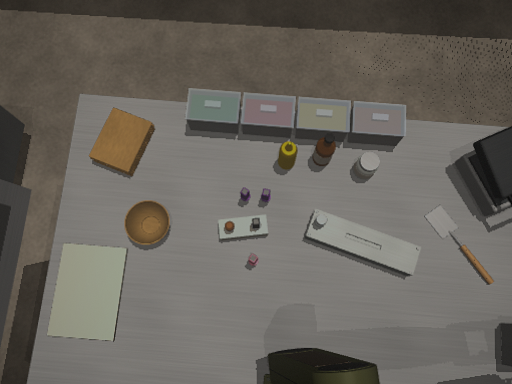

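```bash
python3 - <<'E'
import cv2,numpy as np
s=cv2.imread("pics/side0.png");t=cv2.imread("pics/top0.png")
def crop(i,x,y,w,h): return cv2.resize(i[y:y+h,x:x+w],(400,300),interpolation=cv2.INTER_CUBIC)
o=np.vstack([np.hstack([crop(s,270,100,100,75),crop(t,305,195,120,90)]),np.hstack([crop(s,240,175,112,84),crop(t,210,180,80,60)])])
cv2.imwrite("pics/crop1.png",o)
E
```

```text
(no output)
```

View pics/crop1.png

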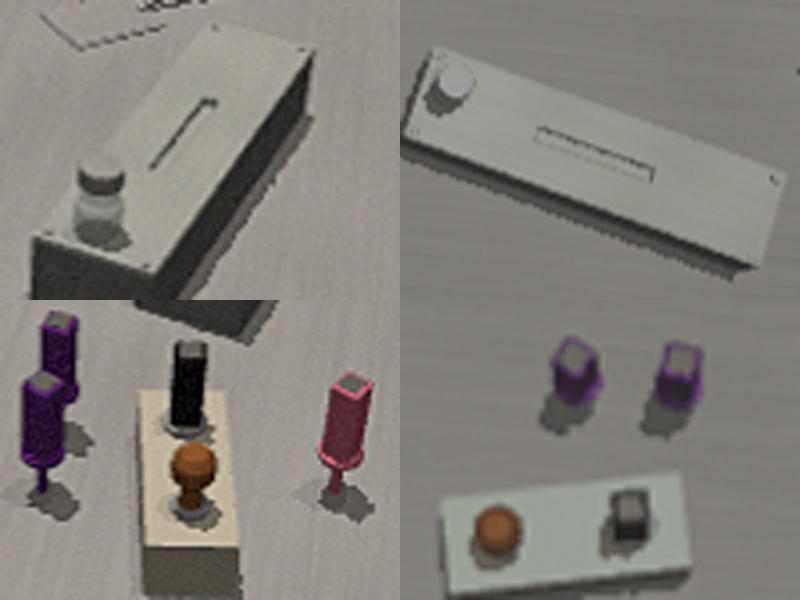

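```bash
cat >vis.py <<'E'
import numpy as np,cv2
from scipy.optimize import least_squares
from plant import env
def cam(n):
    s=env.snapshot(n);f=192/np.tan(np.radians(s["fovy"])/2)
    K=np.array([[f,0,s["cx"]],[0,f,s["cy"]],[0,0,1]])
    return dict(img=s["pixels"],K=K,d=np.array(s["dist_coeffs"]),R=np.array(s["R"]),t=np.array(s["t"]))
def proj(c,P):
    return cv2.projectPoints(np.atleast_2d(P).astype(float),cv2.Rodrigues(c["R"])[0],c["t"],c["K"],c["d"])[0][:,0]
def unz(c,uv,z):
    n=cv2.undistortPoints(np.array(uv,float).reshape(-1,1,2),c["K"],c["d"])[:,0]
    r=np.c_[n,np.ones(len(n))]@c["R"]; o=-c["R"].T@c["t"]
    return o+r*((z-o[2])/r[:,2])[:,None]
def place(p,L):
    c,s=np.cos(p[2]),np.sin(p[2]); L=np.atleast_2d(L)
    return np.c_[p[0]+c*L[:,0]-s*L[:,1],p[1]+s*L[:,0]+c*L[:,1],L[:,2]]
def fit(obs,p0):  # obs: list of (cam, local pts, pixels)
    f=lambda p:np.concatenate([(proj(c,place(p,L))-uv).ravel() for c,L,uv in obs])
    r=least_squares(f,p0); return r.x,np.sqrt(np.mean(r.fun**2))
E
python3 - <<'E'
from vis import *
S,T=cam("side"),cam("top")
def px(pts,x0,y0,s,ox,oy): return (np.array(pts,float)-[ox,oy]+.5)/s-.5+[x0,y0]
h=lambda a,b,z:np.array([[a,b,z],[a,-b,z],[-a,-b,z],[-a,b,z]])
box=h(.045,.17,.06)
# order by geometry: test both x assignments
st=px([(433,48),(783,180),(757,268),(402,135)],305,195,120 and 400/120,400,0)
ss=px([(33,237),(208,25),(314,50),(155,270)],270,100,4,0,0)
slt=px([(537,127),(655,168),(652,181),(533,140)],305,195,400/120,400,0)
print("cover top",unz(T,st,.06).round(4).tolist());print("cover side",unz(S,ss,.06).round(4).tolist())
print("slot top",unz(T,slt,.06).round(4).tolist())
sls=px([(153,168),(212,101)],270,100,4,0,0);print("slot side",unz(S,sls,.06).round(4).tolist())
p0=[.66,-.28,-.3]
for n,o in dict(both=[(T,box,st),(S,box,ss)],top=[(T,box,st)],side=[(S,box,ss)],slottop=[(T,h(.006,.055,.06),slt)]).items(): print(n,fit(o,p0))
rb=h(.03,.075,.045)
rt=px([(440,499),(682,474),(691,568),(448,588)],210,180,5,400,300)
rs=px([(145,546),(138,391),(227,391),(240,546)],240,175,400/112,0,300)
for n,o in dict(both=[(T,rb,rt),(S,rb,rs)],top=[(T,rb,rt)],side=[(S,rb,rs)]).items(): print("rack",n,fit(o,[.6,.05,.1]))
print("rack side",unz(S,rs,.045).round(4).tolist())
pt=px([(631,503)],210,180,5,400,300);ps=px([(192,349)],240,175,400/112,0,300)
print("probe top",unz(T,pt,.11),unz(S,ps,.11))
for n,tt in (("purp",[(578,357),(683,360)]),):
    print(n,unz(T,px(tt,210,180,5,400,300),.1).round(3).tolist())
E
```

```text
cover top [[0.6025, -0.0145, 0.06], [0.5071, -0.3391, 0.06], [0.4256, -0.3165, 0.06], [0.5187, 0.0091, 0.06]]
cover side [[0.6036, -0.0136, 0.06], [0.513, -0.3319, 0.06], [0.4261, -0.3136, 0.06], [0.5176, 0.0047, 0.06]]
slot top [[0.5366, -0.1141, 0.06], [0.5081, -0.223, 0.06], [0.4959, -0.2206, 0.06], [0.5243, -0.1109, 0.06]]
slot side [[0.533, -0.1161, 0.06], [0.4994, -0.217, 0.06]]
both (array([ 0.51426493, -0.16528746, -0.27666809]), np.float64(0.6799019828433356))
top (array([ 0.51355501, -0.16525698, -0.28125783]), np.float64(0.5374546740216503))
side (array([ 0.51506959, -0.16532316, -0.27122478]), np.float64(0.7084770117053049))
slottop (array([ 0.51622093, -0.16715057, -0.25526104]), np.float64(0.35329302574354515))
rack both (array([0.53236634, 0.20362713, 0.18662789]), np.float64(0.3991893287446318))
rack top (array([0.53315048, 0.20322911, 0.17903261]), np.float64(0.34396039139314094))
rack side (array([0.53191783, 0.20416861, 0.19098007]), np.float64(0.31707496403093144))
rack side [[0.5475, 0.284, 0.045], [0.5765, 0.1377, 0.045], [0.5153, 0.124, 0.045], [0.4882, 0.2712, 0.045]]
probe top [[0.54307899 0.16290404 0.11      ]] [[0.53927524 0.16192704 0.11      ]]
purp [[0.632, 0.203, 0.1], [0.636, 0.139, 0.1]]
```

```bash
cat >>vis.py <<'E'
def quat(yaw):  # tool down, tool y (closing) axis along world direction yaw
    # down pose: Rz(a)*Rx(pi); tool y -> -Rz(a) y
    a=yaw-np.pi/2; a=(a+np.pi/2)%np.pi-np.pi/2
    return np.array([0,np.cos(a/2),np.sin(a/2),0])
E
python3 - <<'E'
from vis import *
obs=[]
for n in("side","top"):
    c=cam(n); ms=env.masks_of(n,"probe_grip"); g=proj(c,[.5405,.1635,.08])[0]
    ms=[m for m in ms if np.hypot(*(np.array(m["centre"])*[512,384]-g))<8]
    print(n,g.round(1),[(round(m["p"],2),(np.array(m["centre"])*[512,384]).round(1).tolist(),int(m["mask"].sum())) for m in ms])
    if ms: obs.append((c,ms[0]["mask"]))
    q=c["img"].max(2)[int(g[1])-14:int(g[1])+12,int(g[0])-9:int(g[0])+10]
    # dark-handle mask
    m=np.zeros((384,512),bool); y0,x0=int(g[1])-16,int(g[0])-10
    m[y0:y0+28,x0:x0+21]=c["img"].max(2)[y0:y0+28,x0:x0+21]<75
    print(m.sum())
a=np.linspace(0,2*np.pi,24,endpoint=False)
def iou(p):
    r=0
    for c,m in obs:
        b=np.array([[.011,.011],[.011,-.011],[-.011,-.011],[-.011,.011]])
        H=place(p,np.vstack([np.c_[b,np.full(4,.05)],np.c_[b,np.full(4,.11)]]))
        C=np.vstack([np.c_[p[0]+.016*np.cos(a),p[1]+.016*np.sin(a),np.full(24,z)] for z in(.045,.05)])
        o=np.zeros((384*8,512*8),np.uint8)
        for P in(H,C): cv2.fillConvexPoly(o,cv2.convexHull(np.round((proj(c,P)+.5)*8).astype(np.int32)),1)
        o=cv2.resize(o.astype(np.float32),(512,384),interpolation=cv2.INTER_AREA)
        r+=np.minimum(o,m).sum()/np.maximum(o,m).sum()
    return -r
best=[]
for yaw in np.arange(-.6,.97,.1):
    bb=min((iou([x,y,yaw]),x,y) for x in np.arange(.534,.548,.002) for y in np.arange(.157,.17,.002))
    best.append((round(bb[0],3),round(yaw,2),round(bb[1],3),round(bb[2],3)))
print(sorted(best)[:6])
for s in((.5405,.1635),): 
    for y in(.187,.187+np.pi/2,.187+np.pi): pass
print(env.ik([.5405,.1635,.23],quat(.187)),env.ik([.515,-.166,.12],quat(-.277+np.pi/2)),env.state()["contact_force"])
E
```

```text
side [292.  198.3] [(0.62, [291.7, 202.5], 270)]
198
top [255.6 222.8] []
39
[(np.float32(-0.886), np.float64(0.2), np.float64(0.542), np.float64(0.163)), (np.float32(-0.885), np.float64(0.1), np.float64(0.542), np.float64(0.163)), (np.float32(-0.883), np.float64(-0.0), np.float64(0.542), np.float64(0.163)), (np.float32(-0.873), np.float64(-0.1), np.float64(0.542), np.float64(0.163)), (np.float32(-0.865), np.float64(0.3), np.float64(0.542), np.float64(0.165)), (np.float32(-0.851), np.float64(-0.2), np.float64(0.542), np.float64(0.165))]
None [-4.11036760e-01 -1.90846068e-02  1.99392061e+00 -4.44089210e-16
  1.16675665e+00  1.43675957e+00] [0.18393407 0.4570345  0.42569586]
```

```bash
sed -i 's/a=(a+np.pi\/2)%np.pi-np.pi\/2/a=(a+1)%np.pi-1/' vis.py
python3 - <<'E'
from vis import *
x,y=.5408,.1634; q=quat(.187)
env.movep([x,y,.23],q)
env.move_l([x,y,.14],vel=.15)
print(env.move_l([x,y,.062],vel=.06,max_force=8))
s=env.state();print(s["tool_pos"],s["contact_force"])
env.close_gripper(70)
s=env.state();print(s["time_s"],s["gripper_width"],s["grasp_force"],s["contact_force"],s["moment"],s["tool_pos"])
print(env.move_l([x,y,.12],vel=.04,max_force=12)); 
s=env.state();print(s["tool_pos"],s["contact_force"],s["moment"],s["gripper_width"])
E
```

```text
False
[0.54121066 0.16347711 0.06256336] [-0.3652469   0.02703004  0.08588276]
6.95 0.021312465488862974 68.56700420379639 [-0.13640637 -0.21727983  0.24483689] [-0.03638176 -0.01940269  0.02606648] [0.54098317 0.16339741 0.0621818 ]
False
[0.54054903 0.16334827 0.11958697] [-0.64260533 -0.55211642 -1.44389401] [ 0.02690101  0.01826487 -0.00451471] 0.021307245061303697
```

```bash
cat >>vis.py <<'E'
SL=np.array([.5150,-.1660,-.277])   # slot pose
def at(lx,ly,z): return place(SL,[lx,ly,z])[0]
QS=quat(-.277+np.pi/2)
E
python3 - <<'E'
from vis import *
p=env.state()["tool_pos"]
env.move_l([p[0],p[1],.19],vel=.15)
print(env.ik(at(0,-.044,.19),QS))
env.movep(at(0,-.044,.19),QS)
env.move_l(at(0,-.044,.121),vel=.06,max_force=6)
s=env.state();print(s["time_s"],s["tool_pos"],s["contact_force"],s["moment"],at(0,-.044,.121))
o=[]
for n in("side","top"):
    c=cam(n);tip=s["tool_pos"]-[0,0,.053]
    g=proj(c,tip)[0]; print(n,g, proj(c,[at(0,.055,.06),at(0,-.055,.06)]).round(1).tolist())
    x,y=int(g[0])-25,int(g[1])-25
    i=cv2.resize(c["img"][y:y+50,x:x+50],(400,400),interpolation=cv2.INTER_CUBIC)
    d=lambda P:tuple(np.round((proj(c,P)[0]-[x,y]+.5)*8).astype(int))
    cv2.drawMarker(i,d(tip),(0,0,255),cv2.MARKER_CROSS,12)
    cv2.polylines(i,[np.array([d(at(a,b,.06)) for a,b in((.006,.055),(.006,-.055),(-.006,-.055),(-.006,.055))])],True,(0,255,0),1)
    o.append(i)
cv2.imwrite("pics/hover.png",np.hstack(o))
E
```

```text
[-4.91293064e-01 -8.03396942e-02  1.92846788e+00 -4.44089210e-16
  1.29346447e+00  1.35650326e+00]
11.8583 [ 0.50332618 -0.20851092  0.12160203] [ 0.92067516 -0.28939661 -1.04697824] [ 0.00618238 -0.00922793  0.04289156] [ 0.50296727 -0.20832273  0.121     ]
side [321.37695716 123.75573834] [[308.8, 142.3], [322.5, 124.5]]
top [376.99693432 245.83125425] [[345.3, 234.9], [379.7, 247.6]]
```

View pics/hover.png

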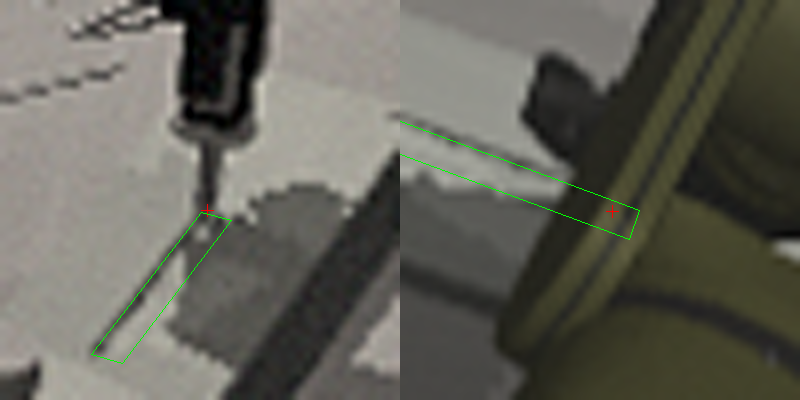

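```bash
python3 - <<'E'
from vis import *
hit=env.move_l(at(0,-.044,.103),vel=.012,max_force=2.5)
s=env.state();print(hit,s["time_s"],s["tool_pos"],s["contact_force"])
z=s["tool_pos"][2]
for i in range(4): env.sleep(.05); print(env.state()["contact_force"].round(2),env.state()["tool_pos"].round(5))
if hit and z<.1105:
    env.move_l(at(0,-.044,z+.001),vel=.01)
    s0=env.state();print("free",s0["contact_force"],s0["tool_pos"])
    for sg in(1,-1):
        h=env.move_l(at(sg*.006,-.044,z+.001),vel=.01,max_force=2.5); s=env.state()
        l=s["tool_pos"][:2]-SL[:2];c,k=np.cos(SL[2]),np.sin(SL[2])
        print(sg,h,"lx",c*l[0]+k*l[1],"ly",-k*l[0]+c*l[1],s["contact_force"],s["time_s"])
        env.move_l(at(0,-.044,z+.001),vel=.02)
E
```

```text
True 13.0417 [ 0.5029374  -0.20831518  0.10693954] [-0.06512816  1.55178909  3.82231547]
[0.39 1.15 5.23] [ 0.50292 -0.20828  0.1069 ]
[-0.38  0.02  5.55] [ 0.50294 -0.20831  0.10693]
[-0.17 -0.98  6.65] [ 0.5029  -0.20828  0.10688]
[-0.83  0.23  5.27] [ 0.50292 -0.2083   0.1069 ]
free [ 0.60482879 -0.18886391 -1.65162653] [ 0.50243129 -0.20804378  0.10716269]
1 True lx 0.00238176837005738 ly -0.04387151438734502 [ 0.51197206 -0.24583156  3.47289562] 14.0833
-1 True lx -0.0022329189401363893 ly -0.043944908452327826 [ 2.75816052 -0.61087627 -0.08532089] 14.7333
```

```bash
cat >slide.py <<'E'
from vis import *
def rd(n=3):
    F=[];Z=[]
    for _ in range(n): s=env.state();F.append(s["contact_force"]);Z.append(s["tool_pos"]);env.sleep(.02)
    return np.mean(F,0),np.mean(Z,0)
F0,P=rd(6);print("free",F0,P)
ly=-.044;zb=.1069;zc=zb+.001
def down(ly,d=.004):
    h=env.move_l(at(0,ly,zc-d),vel=.012,max_force=2.2); F,P=rd(); return h,F-F0,P
log=[]
h,F,P=down(ly); zc=P[2]
while ly<.046:
    ly+=.0015
    env.move_l(at(0,ly,zc),vel=.02)
    F,P=rd();log.append((round(ly*1e3,1),round(P[2]*1e3,2),round(F[2]-F0[2],1),zc))
    F=F-F0
    if np.hypot(*F[:2])>9: print("lateral",F);break
    if F[2]>6: zc+=.0003
    elif F[2]<1.3:
        h,F,P=down(ly); log.append(("dn",h,round(P[2]*1e3,2),round(F[2],1)))
        if P[2]<zb-.0017: print("WELL",ly,P,F,h);break
        zc=P[2]-.0001
    if env.state()["time_s"]>45: print("timeout");break
print(log);s=env.state();print(s["time_s"],s["tool_pos"],s["contact_force"])
E
python3 slide.py
```

```text
free [ 0.06276725  0.1072357  -1.66330665] [ 0.50252269 -0.20809572  0.10735616]
WELL 0.02650000000000003 [ 0.52214896 -0.1398541   0.10409025] [1.39580738 0.20012448 2.39608447] True
[(-42.5, np.float64(107.01), np.float64(4.1), np.float64(0.10694628057163867)), (-41.0, np.float64(107.0), np.float64(3.6), np.float64(0.10694628057163867)), (-39.5, np.float64(107.0), np.float64(4.7), np.float64(0.10694628057163867)), (-38.0, np.float64(107.0), np.float64(4.1), np.float64(0.10694628057163867)), (-36.5, np.float64(106.99), np.float64(4.7), np.float64(0.10694628057163867)), (-35.0, np.float64(106.99), np.float64(4.4), np.float64(0.10694628057163867)), (-33.5, np.float64(106.99), np.float64(4.7), np.float64(0.10694628057163867)), (-32.0, np.float64(106.97), np.float64(5.1), np.float64(0.10694628057163867)), (-30.5, np.float64(106.98), np.float64(5.1), np.float64(0.10694628057163867)), (-29.0, np.float64(106.97), np.float64(4.4), np.float64(0.10694628057163867)), (-27.5, np.float64(106.98), np.float64(5.4), np.float64(0.10694628057163867)), (-26.0, np.float64(106.99), np.float64(5.3), np.f
[... 2244 characters left out ...]
np.float64(1.8), np.float64(0.10724628057163867)), (19.0, np.float64(107.11), np.float64(1.3), np.float64(0.10724628057163867)), (20.5, np.float64(107.13), np.float64(0.8), np.float64(0.10724628057163867)), ('dn', True, np.float64(106.94), np.float64(6.3)), (22.0, np.float64(106.99), np.float64(4.2), np.float64(0.10683594403088685)), (23.5, np.float64(106.94), np.float64(4.3), np.float64(0.10683594403088685)), (25.0, np.float64(106.7), np.float64(3.4), np.float64(0.10683594403088685)), (26.5, np.float64(105.87), np.float64(1.0), np.float64(0.10683594403088685)), ('dn', True, np.float64(104.09), np.float64(2.4))]
30.1083 [ 0.522144   -0.13983403  0.10406991] [1.55303644 0.47219361 0.82929322]
```

```bash
cat >>vis.py <<'E'
def loc():
    s=env.state();l=s["tool_pos"][:2]-SL[:2];c,k=np.cos(SL[2]),np.sin(SL[2])
    return np.array([c*l[0]+k*l[1],-k*l[0]+c*l[1],s["tool_pos"][2]])
E
python3 - <<'E'
from vis import *
z=.1040;p=loc();print("start",p)
env.move_l(at(0,p[1]+.002,z),vel=.015)
p=loc();print(p,env.state()["contact_force"])
h=env.move_l(at(0,p[1],z-.004),vel=.012,max_force=3);q=loc();print("down",h,q,env.state()["contact_force"]); z=min(q[2]+.0003,z)
e=[]
for sg in(1,-1):
    h=env.move_l(at(0,p[1]+sg*.008,z),vel=.012,max_force=3);q=loc();e.append(q[1]);print(sg,h,q,env.state()["contact_force"])
m=np.mean(e);env.move_l(at(0,m,z),vel=.012);env.sleep(.2);print("centre",m,loc(),env.state()["contact_force"],env.state()["time_s"])
E
```

```text
start [-0.00028396  0.0271222   0.10406991]
[-0.0004847   0.02923473  0.10346516] [ 0.31301112  0.14113007 -1.25683604]
down False [-0.0001918   0.02918871  0.09981674] [-0.16974666  0.80008125 -1.13215429]
1 True [-9.02683317e-05  3.21221244e-02  9.96679212e-02] [ 0.87934756 -1.97044218 -0.09265491]
-1 True [-0.00125623  0.02870585  0.09825519] [ 1.1407871   0.00804422 -0.42486333]
centre 0.030413986849134628 [-0.00024778  0.03048709  0.09989128] [-0.30093965 -0.06227463 -1.36841232] 32.425
```

```bash
python3 - <<'E'
from vis import *
m=.0304
h=env.move_l(at(0,m,.080),vel=.014,max_force=4);print(h,loc(),env.state()["contact_force"])
if not h:
    h=env.move_l(at(0,m,.0745),vel=.006,max_force=4);print(h,loc(),env.state()["contact_force"]);env.sleep(.2)
s=env.state();print(loc(),s["contact_force"],s["moment"],s["time_s"])
E
```

```text
False [4.98663684e-05 3.03886501e-02 8.01057288e-02] [-0.06724358  0.0496579  -1.46202022]
True [2.45270778e-05 3.03967742e-02 7.73933354e-02] [-0.71001926 -0.15653292  4.46270343]
[9.90598349e-06 3.03917133e-02 7.73796722e-02] [-0.14182592 -0.41572778  6.35185994] [ 0.02452826 -0.04401382  0.00187934] 34.7667
```

```bash
python3 - <<'E'
from vis import *
env.let_go();env.sleep(.3);s=env.state();print(s["contact_force"],s["gripper_width"])
p=s["tool_pos"]
print(env.move_l([p[0],p[1],.20],vel=.08,max_force=8))
q=env.state()["q"].copy();q[0]-=.75;env.movej(q)
env.sleep(.2);o=[]
for n in("side","top"):
    c=cam(n);b=at(0,.0304,.06);g=proj(c,b+[0,0,.03])[0];print(n,proj(c,[b,b+[0,0,.065]]).round(1).tolist())
    x,y=int(g[0])-25,int(g[1])-25
    o.append(cv2.resize(c["img"][y:y+50,x:x+50],(400,400),interpolation=cv2.INTER_CUBIC))
    i=o[-1]
    for P in(b,b+[0,0,.065]): cv2.drawMarker(i,tuple(np.round((proj(c,P)[0]-[x,y]+.5)*8).astype(int)),(0,0,255),cv2.MARKER_CROSS,8)
cv2.imwrite("pics/end.png",np.hstack(o));cv2.imwrite("pics/end_side.png",cam("side")["img"]);s=env.state();print(s["time_s"],s["tool_pos"])
E
```

```text
[-0.17107195  0.55346461  0.06866108] 0.08563940243190257
False
side [[312.0, 138.2], [314.0, 119.1]]
top [[353.0, 237.7], [357.1, 234.5]]
39.2167 [ 0.28960692 -0.45537089  0.19930789]
```

View pics/end.png

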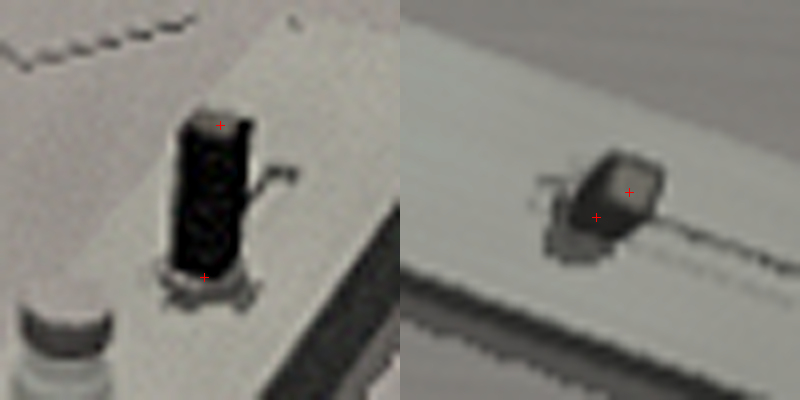

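View pics/end_side.png

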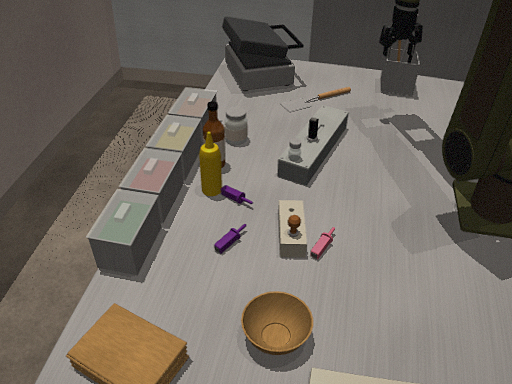

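The black probe stands upright in the slot: its collar is on the cover at about (205,280) in the left crop, and its top matches the predicted position. The full side view shows the shaker, corer and bottles in place. The purple and pink look-alikes, which started balanced on their 5 mm tips, are now lying down. I felt no contact forces near them, so I'll leave them alone as told.

```bash
python3 - <<'E'
from plant import env
print(env.finish_job())
E
```

```text
the job is handed in; nothing more can be done
None
```

The probe is in the hidden well, about 30 mm from the slot's middle, standing upright with its collar on the cover, and the job was handed in at about 39 s with low contact forces; the two purple and one pink look-alikes, upright at the start, ended up lying on the table, and although I felt no contact with them I can't say for certain why they fell.

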